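Press the work carrier down and slide it under the drill jig's leaf spring

ROBOT

A 6-joint arm with a two-finger parallel gripper is mounted at the origin on the work surface. World frame = base frame: x ahead of the robot, y to its left, z up, the work surface at z = 0. Lengths are in m, angles in rad, forces in N, time in s.
With the tool pointing down it reaches from about 0.375 to 0.975 m from the base axis. Payload 3.8 kg.
Tool frame: the origin (TCP) lies between the finger pads; the fingertips stand 22 mm ahead of it and the grasp point (between the pads) lies 3 mm ahead of it (bot.finger_overhang is the distance from the TCP to the fingertips, in m); x points along the fingers, y is the direction in which the jaws open and shut, and the axes are right-handed (so a half turn about x gives the same grasp; the last joint's range is limited). The gripper opens to 85 mm and grips with 20 to 120 N. Pads are 22 mm wide; open, the fingers measure 114 mm over their backs; the gripper's body (76 mm by 85 mm) begins 54 mm behind the grasp point. The pads swing forward as they close: fully open they stand 13 mm farther back than shut.
Start: joints at [-1.139, 0.264, 1.604, -0, 1.274, -0.037], TCP at [0.305, -0.602, 0.253] pointing down, gripper open.
Joint ranges: [-2.63, 2.63], [-0.94, 2.18], [0.31, 2.57], [-1.31, 4.45], [0, 2.66], [-2.55, 2.55]. Speed limits (rad/s): [2.57, 2.57, 3.14, 3.14, 3.14, 3.14].

INTERFACE

Orientations are given as a rotation vector (axis times angle).
In Python, from workcell import bot gives the robot as it stands. The module is installed in compiled form; this text tells all that it offers.
- The arm moves only by the tool arm_command, never from a script. Its argument "series" is a list that holds one entry, the list of rows, each a list of 7 numbers: the turn, a rotation vector about the tool's x, y, z in rad, then the shift along the tool's x, y, z in cm, then the opening, from 0 (shut) to 1 (fully open). In form: [[[rx, ry, rz, x, y, z, grip], ...]]. A call has 1 to 10 rows; each row shifts and turns the pose as measured when the row begins, along the tool's axes as they then stand; what a row does not reach is not made up. A row lasts 1/10 s, in which the tool goes at most 50 mm and 8.59 degrees, less where a joint would pass 70% of its speed; a pose out of reach is approached as far as the arm can. A call is refused whole if a number of a shift passes 5 or a number of a turn 0.15, either way. A call with a gripper value outside its range is refused whole. The fingers move at their own pace and stop on an object; "newtons" is the grip in N (left out, the last holds). Time passes only in rows, so rows that do not move let the fingers close. It gives the time, the measured TCP pose, the force and the opening at its end, in the units of the state.
- bot.read_state(): the state, without advancing time (a new reading comes with each control period).
- bot.read_camera(name): name is "scene" or "top"; returns (picture, depth): 384x512x3 uint8, blue, green, red; 384x512 float32, m along the optical axis (not along the pixel's ray), 0 where there is no reading.
- bot.camera_info(name): a dict with "K" (3x3 intrinsics, pixels), "extrinsics" (4x4, takes a point from camera to world coordinates). Camera axes: x right, y down, z forward; pixel columns grow to the right and rows downward; lengths in m; the calibration is good to about 2 mm. A picture is of the moment at which its call begins. camera_info takes no time and is no camera call.
- bot.finish_job(): hands the job in, once; it reports no verdict.
The state is a dict: "time": time; "q": joint angles; "joint_vel": joint speeds; "joint_torque": joint torques, N m; "tool_pos": TCP position; "tcp_rot": TCP orientation; "wrist_force": force on the tool from outside, world axes, zero at the start; "torque": the same for the moment, N m; "width": opening from 0.0 (shut) to 1.0 (fully open).
Only numpy, scipy, OpenCV 4.12 (cv2) and the standard library are available. Lean on these libraries where they do the work, as an engineer would, in place of code of your own. Each camera call takes 0.05 s, during which the arm holds its last target.

TASK

Load the drill jig on the bench: with the fingertips on the black pad, press the blue carrier down firmly until it lies flat on the jig's bed, and keep pressing as you slide it under the dark bridge and the copper leaf spring, fully home against the red end stop, so that the sprung lifter plate pops up behind it. Then take the hand away. Do not grasp, lift or carry the carrier, and leave the other things on the bench where they are.

Things in the scene. Friction and masses are not known exactly. Their poses are not given: they have to be found in the camera images.
- jig: Drill jig, 290 x 100 mm, bolted down. Origin on the table under it; x axis = direction of travel, z up. Heights are above the table. Green guides 46 mm apart (tops at 27 mm) line a steel bed with its top at 12 mm. Low green back stop: face at x = -138 mm, 24 mm high. Sprung lifter plate from x = -132 to -36 mm. Copper leaf spring from x = 55 to 100 mm.
- carrier: Loose blue carrier, 150 x 44 x 14 mm, about 0.28 kg, brass plate in its front half, lying on the raised lifter. Origin: centre of its underside; x axis towards its nose, parallel to the jig's x. Underside at 20 mm at the start, when its nose would butt against the bridge; pressed fully down it is at 12 mm and passes with 4 mm to spare. Home: origin at jig x = 45 mm, after 95 to 105 mm of travel.
- carrier_rib (a point): Middle of the top of the yellow rib that stands across the carrier, 10 mm thick, 8 mm high: 15 mm behind the carrier's centre, 22 mm above its underside. A fingertip on the pad can push against its rear face.
- carrier_pad (a point): Centre of the black pad on the carrier's top: 47 mm behind its centre, 14 mm above its underside. The pad is 54 x 36 mm, its front edge at the rear face of the rib.
- jig_bridge (a point): Middle of the underside of the dark bridge across the guides, 30 mm above the table; the bridge reaches from jig x = 35 to 55 mm, its top at 47 mm with a brass bushing up to 52 mm.
- jig_stop (a point): Middle of the face of the red end stop, at jig x = 120 mm, 24 mm above the table; the stop is 36 mm high. The carrier's nose touches it when home.
- lifter (a joint): Sprung lifter plate under the carrier: 0 = up (top at 20 mm), 0.008 m = fully down, flush with the bed. It takes about 6 N to start and 12 N to reach the bottom (the carrier's weight of about 3 N helps). It springs up behind the carrier's tail once the tail has passed its front edge, in the last 6 mm of travel.
- leaf (a joint): Copper leaf spring, hinged at the bridge, sloping down in the direction of travel to about 5 mm above the bed: 0 = rest, grows (rad) as the carrier's nose lifts it; about 0.2 when the carrier is under it. It presses down with 3 to 5 N. Sliding the pressed carrier takes about 6 N before the spring and 12 to 15 N while the nose lifts it, less again for the last 15 mm.
- tin: Bystander: small round tin, grey lid and yellow side, 52 mm across, 45 mm high; origin under it.
- chuck_key: Bystander: steel drill chuck key (T shape), 80 mm by 70 mm, 16 mm high; origin under it.
- oil: Bystander: oil bottle with red cap, 56 mm across, 150 mm high; origin under it.
- jar: Bystander: brown glass jar with steel lid, 68 mm across, 85 mm high; origin under it.
- mug: Bystander: blue mug, 80 mm across, 90 mm high; origin under it.
- screwdriver: Bystander: screwdriver with orange handle, lying; origin under it.
- wrench: Bystander: steel wrench, lying; origin under it.
Mind the look-alikes: they are no part of the job. What is meant by the carrier is not green, and is the larger of those in its own colour.

How it is judged:
By the outcome, as a careful person would: the job done as asked, in the order asked, and still so for the second after the job is handed in, with the robot touching nothing.
It also fails if it takes over 40 s, if anything falls off the work surface, if the arm or the gripper's body presses on something with over 40 N, if the wrist force passes 120 N, or if a joint passes its speed limit or range.

## Working session

There is one attempt and no reset: what is moved stays moved. The work goes in short steps, Python scripts to look and compute and a tool call to move; the robot and the scene stay as the last step left them, time stands still between calls to the robot, and variables do not carry over. Pictures are saved under pics/ and viewed, and the job is handed in when it is done.

Besides the shell and the picture viewer there is one more tool, called as name(argument=value, ...), one argument or row to a line, values as JSON. arm_command: Moves the arm, as the interface text tells. Its arguments: {"type":"object","properties":{"series":{"type":"array"},"newtons":{"type":"number"}},"required":["series"]}

```bash
mkdir -p pics; cat > h.py <<'E'
import numpy as np,cv2
from workcell import bot
from scipy.spatial.transform import Rotation as R
def cam(n):
    im,d=bot.read_camera(n); i=bot.camera_info(n); return im,d,np.array(i["K"]),np.array(i["extrinsics"])
def world(d,K,E):
    v,u=np.mgrid[:d.shape[0],:d.shape[1]]
    p=np.stack([(u-K[0,2])/K[0,0]*d,(v-K[1,2])/K[1,1]*d,d],-1)
    return p@E[:3,:3].T+E[:3,3]
E
python3 - <<'E'
from h import *
for n in("top","scene"):
    im,d,K,E=cam(n); np.savez(f"{n}0.npz",im=im,d=d,K=K,E=E); cv2.imwrite(f"pics/{n}0.png",im); print(n,E.round(3).tolist(),K[0,0])
print(bot.read_state())
E
```

```text
top [[0.005, -0.997, 0.082, 0.468], [-1.0, -0.004, 0.012, -0.003], [-0.012, -0.082, -0.997, 1.409], [0.0, 0.0, 0.0, 1.0]] 440.08465830810763
scene [[0.753, 0.495, -0.434, 1.181], [0.658, -0.559, 0.504, -0.703], [0.007, -0.665, -0.747, 1.101], [0.0, 0.0, 0.0, 1.0]] 492.248467704326
{'time': 0.1, 'q': array([-1.13888083e+00,  2.64689544e-01,  1.60527509e+00, -1.63812238e-05,
        1.27368315e+00, -3.69076156e-02]), 'joint_vel': array([-0.00190616, -0.00232134, -0.00305527, -0.00104135, -0.0012473 ,
        0.00188888]), 'joint_torque': array([ 1.40525485e-04, -5.16705287e+01, -3.68589807e+01, -1.30314597e-04,
        6.25103785e-03, -2.44604286e-05]), 'tool_pos': array([ 0.30471605, -0.60160299,  0.25205823]), 'tcp_rot': array([ 1.96070685,  0.47035421, -1.9615509 ]), 'wrist_force': array([-0.19077003, -0.284176  ,  0.33361345]), 'torque': array([ 0.01213494, -0.00880007,  0.00679321]), 'width': 0.9991457829012789}
```

View pics/top0.png

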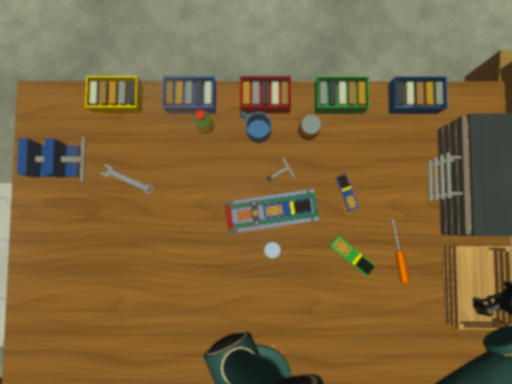

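View pics/scene0.png

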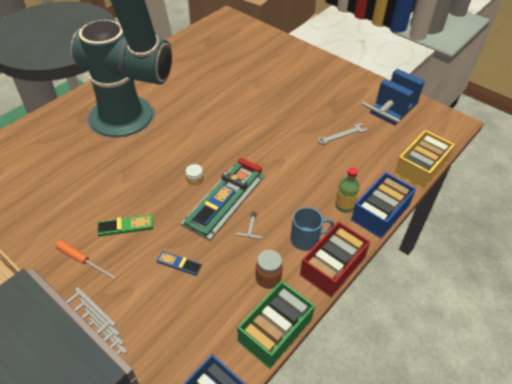

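Three look-alikes appear in the top image: the blue one in the jig (~300,208), a smaller loose blue one (346,192) and a green one (352,254). The one in the jig fits, since it lies on the lifter and is the larger of the blue ones. I'll confirm that in a crop and measure the jig.

```bash
python3 - <<'E'
from h import *
z=np.load("top0.npz");im,d,K,E=[z[k] for k in("im","d","K","E")]
cv2.imwrite("pics/crop0.png",cv2.resize(im[165:285,210:385],None,fx=4.5,fy=4.5,interpolation=cv2.INTER_CUBIC))
s=np.load("scene0.npz")
cv2.imwrite("pics/crop1.png",cv2.resize(s["im"][150:280,90:290],None,fx=4,fy=4,interpolation=cv2.INTER_CUBIC))
P=world(d,K,E)
# jig footprint by height
hsv=cv2.cvtColor(im,cv2.COLOR_BGR2HSV)
for (nm,PP) in(("top",P),("scene",world(s["d"],s["K"],s["E"]))):
    reg=(abs(PP[...,0]-0.5)<0.2)&(abs(PP[...,1]+0.02)<0.22)
    m=(PP[...,2]>0.006)&(PP[...,2]<0.06)&reg
    n,l,st,c=cv2.connectedComponentsWithStats(m.astype(np.uint8))
    for i in range(1,n):
        if st[i,4]>40:
            q=PP[l==i]; r=cv2.minAreaRect(q[:,:2].astype(np.float32)*1000); print(nm,st[i],r,np.percentile(q[:,2],[5,50,95]).round(4))
E
```

```text
top [266 156  28  25 152] ((642.3679809570312, -75.02125549316406), (66.7145004272461, 91.58973693847656), 53.5678596496582) [0.0069 0.0121 0.0177]
top [ 224  188   94   46 2875] ((522.1907958984375, -39.38922119140625), (110.25544738769531, 288.57080078125), 8.587272644042969) [0.0102 0.0288 0.0456]
top [263 241  18  17 232] ((403.1564025878906, -41.867088317871094), (53.74124526977539, 49.40696716308594), 88.92706298828125) [0.0277 0.0459 0.0513]
scene [ 180  158   84   82 2838] ((521.91748046875, -42.261199951171875), (113.85591125488281, 292.3555908203125), 9.13088321685791) [0.01   0.0279 0.0446]
scene [185 165  18  22 310] ((404.47039794921875, -45.461036682128906), (51.658119201660156, 53.08210372924805), 62.797340393066406) [0.0109 0.0413 0.0481]
scene [236 212  25  27 172] ((643.2467651367188, -66.7416000366211), (66.69216918945312, 85.51273345947266), 35.457096099853516) [0.0071 0.0113 0.0176]
```

View pics/crop0.png

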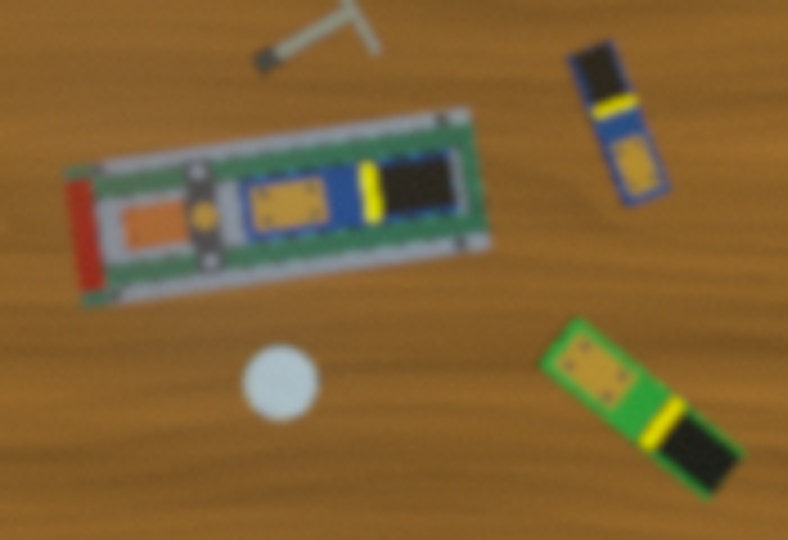

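View pics/crop1.png

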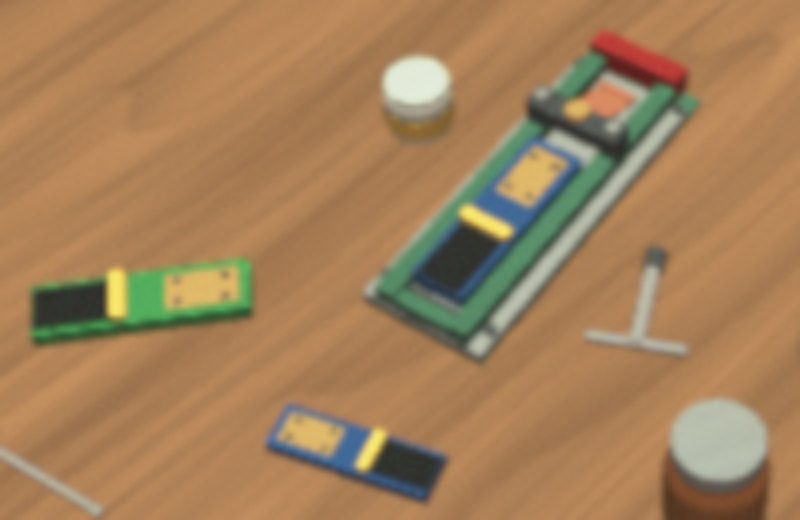

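The crop confirms it: the carrier is the blue one in the jig (image ~300,208), nose towards the red stop at the left. Next I'll refine the jig pose and the feature positions.

```bash
cat >> h.py <<'E'
def ray(u,v,z,K,E):
    d=E[:3,:3]@np.array([(u-K[0,2])/K[0,0],(v-K[1,2])/K[1,1],1]); return E[:3,3]+d*(z-E[2,3])/d[2]
def feat(f=None,z0=0.020):
    out={}
    for n in("top","scene"):
        if f: z=np.load(f"{n}{f}.npz");im,d,K,E=[z[k] for k in("im","d","K","E")]
        else: im,d,K,E=cam(n)
        P=world(d,K,E);hsv=cv2.cvtColor(im,cv2.COLOR_BGR2HSV);H,S,V=cv2.split(hsv)
        reg=(abs(P[...,0]-0.522)<0.085)&(abs(P[...,1]+0.04)<0.17)&(P[...,2]>0.004)
        for nm,m,zz in(("red",((H<6)|(H>172))&(S>150),.036),("yellow",(H>22)&(H<34)&(S>150)&(V>120),z0+.022),("black",(V<60)&(P[...,1]<-.06),z0+.014),("copper",(H<14)&(H>6)&(S>90)&(V>150),.025),("blue",(H>100)&(H<125)&(S>120),z0+.014)):
            m=m&reg; m=m.astype(np.uint8)
            k,l,st,c=cv2.connectedComponentsWithStats(m)
            if k<2: continue
            i=1+np.argmax(st[1:,4]); u,v=c[i]
            out[n,nm]=ray(u,v,zz,K,E); q=P[l==i]
            print(n,nm,st[i,4],(u.round(1),v.round(1)),"ray",out[n,nm].round(4),"depth",np.median(q,0).round(4))
    return out
E
python3 - <<'E'
from h import *
feat("0")
Rm=R.from_rotvec(bot.read_state()["tcp_rot"]).as_matrix(); print(Rm.round(3))
E
```

```text
top red 79 (np.float64(228.8), np.float64(217.5)) ray [0.4999 0.0918 0.036 ] depth [0.5015 0.0912 0.0374]
top yellow 42 (np.float64(292.3), np.float64(207.0)) ray [ 0.5332 -0.1054  0.042 ] depth [ 0.5332 -0.1046  0.0418]
top black 136 (np.float64(302.1), np.float64(205.9)) ray [ 0.5373 -0.1368  0.034 ] depth [ 0.537  -0.1362  0.0358]
top copper 92 (np.float64(243.7), np.float64(214.5)) ray [0.5099 0.0459 0.025 ] depth [0.5097 0.0464 0.0288]
top blue 89 (np.float64(285.6), np.float64(208.3)) ray [ 0.5295 -0.085   0.034 ] depth [ 0.5304 -0.0857  0.0339]
scene red 147 (np.float64(249.1), np.float64(164.7)) ray [0.5068 0.0891 0.036 ] depth [0.5059 0.0893 0.0358]
scene yellow 1 (np.float64(206.0), np.float64(204.0)) ray [ 0.5209 -0.1109  0.042 ] depth [ 0.5215 -0.1113  0.0429]
scene black 139 (np.float64(204.3), np.float64(214.1)) ray [ 0.5379 -0.1354  0.034 ] depth [ 0.5386 -0.1362  0.0352]
scene copper 67 (np.float64(241.4), np.float64(174.6)) ray [0.5096 0.051  0.025 ] depth [0.5118 0.0509 0.0264]
scene blue 75 (np.float64(219.7), np.float64(200.7)) ray [ 0.5364 -0.072   0.034 ] depth [ 0.5405 -0.0792  0.0336]
[[-0.001  0.452 -0.892]
 [ 0.002 -0.892 -0.452]
 [-1.    -0.002 -0.   ]]
```

```bash
cat >> h.py <<'E'
def rem(p,yaw=9.0,n=1):
    s=bot.read_state(); M=R.from_rotvec(s["tcp_rot"]).as_matrix()
    a=np.radians(yaw); y=np.array([np.cos(a),np.sin(a),0]);x=np.array([0,0,-1.]); T=np.stack([x,y,np.cross(x,y)],1)
    w=R.from_matrix(M.T@T).as_rotvec(); dp=(np.array(p)-s["tool_pos"])
    print("rem rot",w.round(3),"shift cm",(M.T@dp*100).round(2),"F",s["wrist_force"].round(1),"pos",s["tool_pos"].round(4),"t",s["time"],"w",round(s["width"],2))
    return M,w,dp
E
python3 - <<'E'
from h import *
M,w,dp=rem([.536,-.125,.20])
n=14
for i in range(n):
    Mi=M@R.from_rotvec(w*i/n).as_matrix(); print((w/n).round(3),(Mi.T@dp/n*100).round(1))
E
```

```text
rem rot [-1.259e+00 -1.000e-03  2.000e-03] shift cm [  5.27 -32.06 -42.17] F [-0.2 -0.3  0.3] pos [ 0.3047 -0.6016  0.2521] t 0.1 w 1.0
[-0.09 -0.    0.  ] [ 0.4 -2.3 -3. ]
[-0.09 -0.    0.  ] [ 0.4 -2.  -3.2]
[-0.09 -0.    0.  ] [ 0.4 -1.7 -3.4]
[-0.09 -0.    0.  ] [ 0.4 -1.4 -3.5]
[-0.09 -0.    0.  ] [ 0.4 -1.1 -3.6]
[-0.09 -0.    0.  ] [ 0.4 -0.8 -3.7]
[-0.09 -0.    0.  ] [ 0.4 -0.4 -3.8]
[-0.09 -0.    0.  ] [ 0.4 -0.1 -3.8]
[-0.09 -0.    0.  ] [ 0.4  0.3 -3.8]
[-0.09 -0.    0.  ] [ 0.4  0.6 -3.7]
[-0.09 -0.    0.  ] [ 0.4  0.9 -3.7]
[-0.09 -0.    0.  ] [ 0.4  1.3 -3.6]
[-0.09 -0.    0.  ] [ 0.4  1.6 -3.4]
[-0.09 -0.    0.  ] [ 0.4  1.9 -3.3]
```

arm_command(
  series=[
    [[-0.09,0,0,0.4,-2.3,-3.0,0],[-0.09,0,0,0.4,-2.0,-3.2,0],[-0.09,0,0,0.4,-1.7,-3.4,0],[-0.09,0,0,0.4,-1.4,-3.5,0],[-0.09,0,0,0.4,-1.1,-3.6,0],[-0.09,0,0,0.4,-0.8,-3.7,0],[-0.09,0,0,0.4,-0.4,-3.8,0],[-0.09,0,0,0.4,-0.1,-3.8,0],[-0.09,0,0,0.4,0.3,-3.8,0],[-0.09,0,0,0.4,0.6,-3.7,0]],
  ],
  newtons=40,
)

```text
time: 1.1
tool_pos: [0.4658, -0.249, 0.2055]
tcp_rot: [1.338, 1.13, -1.339]
wrist_force: [0.3, -0.1, 1.4]
width: 0.0
```

```bash
python3 - <<'E'
from h import *
M,w,dp=rem([.536,-.125,.12])
n=10
for i in range(n):
    Mi=M@R.from_rotvec(w*i/n).as_matrix(); print((w/n).round(3),(Mi.T@dp/n*100).round(1))
E
```

```text
rem rot [-0.332 -0.006  0.006] shift cm [  8.58   4.81 -13.39] F [ 0.3 -0.1  1.4] pos [ 0.4658 -0.249   0.2055] t 1.1 w 0.0
[-0.033 -0.001  0.001] [ 0.9  0.5 -1.3]
[-0.033 -0.001  0.001] [ 0.9  0.5 -1.3]
[-0.033 -0.001  0.001] [ 0.9  0.6 -1.3]
[-0.033 -0.001  0.001] [ 0.9  0.6 -1.3]
[-0.033 -0.001  0.001] [ 0.9  0.7 -1.3]
[-0.033 -0.001  0.001] [ 0.9  0.7 -1.2]
[-0.033 -0.001  0.001] [ 0.9  0.7 -1.2]
[-0.033 -0.001  0.001] [ 0.9  0.8 -1.2]
[-0.033 -0.001  0.001] [ 0.9  0.8 -1.2]
[-0.033 -0.001  0.001] [ 0.9  0.9 -1.1]
```

arm_command(
  series=[
    [[-0.033,0,0,0.9,0.5,-1.3,0],[-0.033,0,0,0.9,0.5,-1.3,0],[-0.033,0,0,0.9,0.6,-1.3,0],[-0.033,0,0,0.9,0.6,-1.3,0],[-0.033,0,0,0.9,0.7,-1.3,0],[-0.033,0,0,0.9,0.7,-1.2,0],[-0.033,0,0,0.9,0.7,-1.2,0],[-0.033,0,0,0.9,0.8,-1.2,0],[-0.033,0,0,0.9,0.8,-1.2,0],[-0.033,0,0,0.9,0.9,-1.1,0]],
  ],
)

```text
time: 2.1
tool_pos: [0.5394, -0.1153, 0.1074]
tcp_rot: [1.077, 1.299, -1.078]
wrist_force: [-0.4, -0.0, 1.0]
width: 0.002
```

```bash
python3 - <<'E'
from h import *
rem([.536,-.125,.07])
E
```

```text
rem rot [ 0.023 -0.007  0.007] shift cm [ 3.74 -0.49  0.92] F [-0.4 -0.   1. ] pos [ 0.5394 -0.1153  0.1074] t 2.1 w 0.0
```

arm_command(
  series=[
    [[0.012,-0.007,0.007,1.0,-0.3,0.6,0],[0.011,0,0,1.0,-0.2,0.3,0],[0,0,0,0.8,0,0,0],[0,0,0,0.2,0,0,0],[0,0,0,0,0,0,0]],
  ],
)

```text
time: 2.6
tool_pos: [0.5371, -0.1212, 0.0729]
tcp_rot: [1.088, 1.285, -1.089]
wrist_force: [-1.2, 0.0, 0.2]
width: -0.004
```

```bash
python3 - <<'E'
from h import *
rem([.536,-.125,.058])
for n in("top","scene"):
    im,d,K,E=cam(n); np.savez(f"{n}1.npz",im=im,d=d,K=K,E=E)
    c=ray(0,0,0,K,E); 
    c=im[150:280,200:350] if n=="top" else im[130:260,150:300]
    cv2.imwrite(f"pics/{n}1.png",cv2.resize(c,None,fx=4,fy=4,interpolation=cv2.INTER_CUBIC))
E
```

```text
rem rot [ 0.007 -0.002  0.002] shift cm [ 1.49 -0.17  0.36] F [-1.2  0.   0.2] pos [ 0.5371 -0.1212  0.0729] t 2.6 w -0.0
```

View pics/scene1.png

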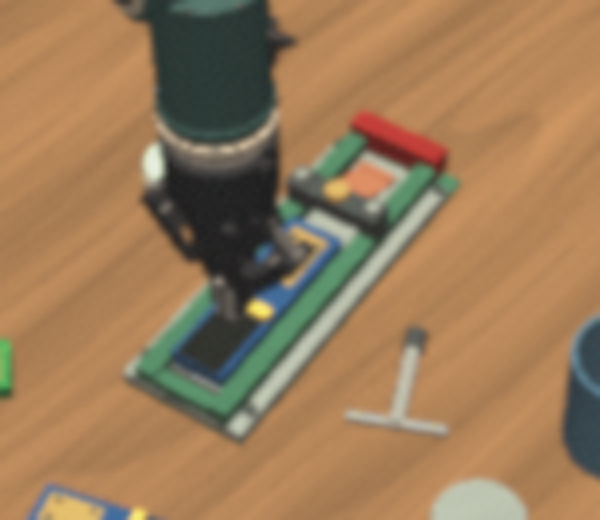

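View pics/top1.png

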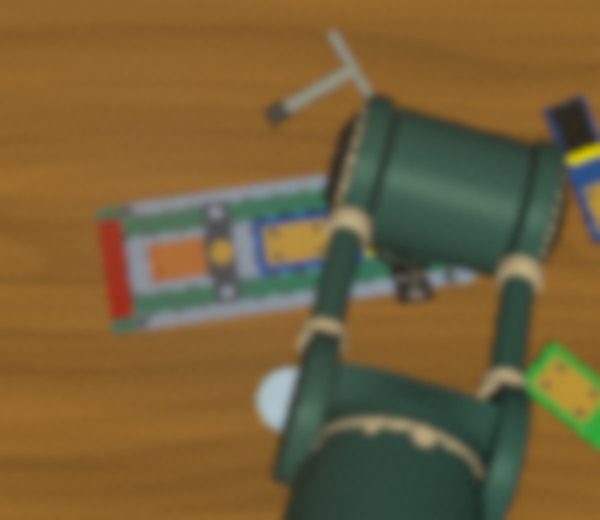

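arm_command(
  series=[
    [[0.007,0,0,0.3,-0.1,0.6,0],[0,0,0,0.5,0,0.1,0],[0,0,0,0.4,0,0,0],[0,0,0,0.3,0,0,0],[0,0,0,0.2,0,0,0]],
  ],
)

```text
time: 3.2
tool_pos: [0.5391, -0.1302, 0.0572]
tcp_rot: [1.096, 1.276, -1.093]
wrist_force: [-0.9, -0.9, 0.0]
width: -0.001
```

```bash
python3 - <<'E'
from h import *
rem([.537,-.127,.048])
z=np.load("scene1.npz");print(ray(208,207.5,.051,z["K"],z["E"]))
E
```

```text
rem rot [-0.002  0.001 -0.003] shift cm [ 0.92 -0.16 -0.35] F [-0.9 -0.9  0. ] pos [ 0.5391 -0.1302  0.0572] t 3.2 w -0.0
[ 0.53941814 -0.12122135  0.051     ]
```

arm_command(
  series=[
    [[0,0,0,0.2,-0.2,0,0],[0,0,0,0.3,0,0,0],[0,0,0,0.3,0,0,0],[0,0,0,0.3,0,0,0]],
  ],
)

```text
time: 3.6
tool_pos: [0.5379, -0.1306, 0.0478]
tcp_rot: [1.095, 1.275, -1.092]
wrist_force: [-7.2, 1.7, 29.5]
width: 0.001
```

```bash
python3 - <<'E'
from h import *
rem([.537,-.127,.048])
E
```

```text
rem rot [-0.002  0.001 -0.004] shift cm [-0.02 -0.03 -0.37] F [-7.2  1.7 29.5] pos [ 0.5379 -0.1306  0.0478] t 3.6 w 0.0
```

arm_command(
  series=[
    [[0,0,0,0.2,0,-0.3,0],[0,0,0,0.2,0,-0.3,0],[0,0,0,0.2,0,-0.3,0]],
  ],
)

```text
time: 3.9
tool_pos: [0.5391, -0.1282, 0.048]
tcp_rot: [1.085, 1.266, -1.092]
wrist_force: [-3.8, -6.5, 11.7]
width: -0.004
```

```bash
python3 - <<'E'
from h import *
rem([.537,-.127,.048])
E
```

```text
rem rot [ 0.003  0.014 -0.006] shift cm [-0.   -0.19 -0.15] F [-3.8 -6.5 11.7] pos [ 0.5391 -0.1282  0.048 ] t 3.9 w -0.0
```

arm_command(
  series=[
    [[0.003,0.01,-0.004,0.35,-0.2,-0.2,0],[0,0.005,0,0.35,-0.1,-0.4,0],[0,0,0,0.35,0,-0.4,0]],
  ],
)

```text
time: 4.2
tool_pos: [0.5399, -0.1271, 0.048]
tcp_rot: [1.084, 1.264, -1.088]
wrist_force: [-11.3, -9.6, 21.7]
width: 0.0
```

```bash
python3 - <<'E'
from h import *
rem([.537,-.127,.048])
E
```

```text
rem rot [ 0.005  0.014 -0.009] shift cm [-0.01 -0.28 -0.06] F [-11.3  -9.6  21.7] pos [ 0.5399 -0.1271  0.048 ] t 4.2 w 0.0
```

arm_command(
  series=[
    [[0.005,0.012,-0.005,0.3,-0.4,-0.4,0],[0,0.005,0,0.3,-0.4,-0.5,0],[0,0,0,0.3,-0.3,-0.5,0]],
  ],
)

```text
time: 4.5
tool_pos: [0.5382, -0.1225, 0.0481]
tcp_rot: [1.096, 1.252, -1.078]
wrist_force: [-0.2, -5.7, 9.7]
width: -0.001
```

```bash
python3 - <<'E'
from h import *
rem([.537,-.127,.048])
for n in("scene",):
    im,d,K,E=cam(n)
    cv2.imwrite(f"pics/{n}2.png",cv2.resize(im[130:260,150:300],None,fx=4,fy=4,interpolation=cv2.INTER_CUBIC))
E
```

```text
rem rot [ 0.002  0.014 -0.026] shift cm [ 0.01 -0.19  0.43] F [-0.2 -5.7  9.7] pos [ 0.5382 -0.1225  0.0481] t 4.5 w -0.0
```

View pics/scene2.png

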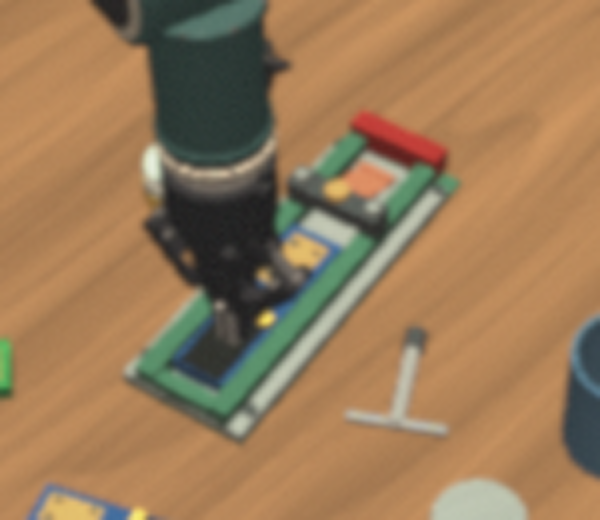

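arm_command(
  series=[
    [[0,0.01,-0.015,0.45,-0.3,-0.5,0],[0,0.01,-0.01,0.45,-0.2,-0.6,0],[0,0,-0.005,0.45,-0.2,-0.6,0]],
  ],
)

```text
time: 4.85
tool_pos: [0.5396, -0.1192, 0.0479]
tcp_rot: [1.08, 1.259, -1.084]
wrist_force: [-5.2, -9.3, 22.3]
width: 0.005
```

```bash
python3 - <<'E'
from h import *
rem([.536,-.119,.048])
E
```

```text
rem rot [ 0.009  0.02  -0.013] shift cm [-0.01 -0.35 -0.08] F [-5.2 -9.3 22.3] pos [ 0.5396 -0.1192  0.0479] t 4.85 w 0.0
```

arm_command(
  series=[
    [[0.004,0.015,-0.01,0.4,-0.5,-0.6,0],[0.004,0.01,-0.01,0.4,-0.5,-0.7,0],[0,0,-0.005,0.45,-0.4,-0.7,0]],
  ],
)

```text
time: 5.15
tool_pos: [0.5381, -0.1127, 0.048]
tcp_rot: [1.085, 1.255, -1.085]
wrist_force: [-1.6, -13.1, 19.1]
width: 0.001
```

```bash
python3 - <<'E'
from h import *
rem([.533,-.109,.048])
E
```

```text
rem rot [ 0.005  0.019 -0.017] shift cm [-0.01 -0.45 -0.45] F [ -1.6 -13.1  19.1] pos [ 0.5381 -0.1127  0.048 ] t 5.15 w 0.0
```

arm_command(
  series=[
    [[0.004,0.015,-0.012,0.45,-0.6,-0.8,0],[0.003,0.012,-0.01,0.45,-0.6,-0.8,0],[0,0.01,-0.01,0.45,-0.6,-0.8,0],[0,0.01,-0.01,0.45,-0.5,-0.8,0]],
  ],
)

```text
time: 5.55
tool_pos: [0.535, -0.0996, 0.048]
tcp_rot: [1.097, 1.262, -1.078]
wrist_force: [0.8, -10.6, 14.6]
width: 0.0
```

```bash
python3 - <<'E'
from h import *
M,w,dp=rem([.522,-.0405,.048])
im,d,K,E=cam("scene")
cv2.imwrite(f"pics/scene3.png",cv2.resize(im[130:260,150:300],None,fx=4,fy=4,interpolation=cv2.INTER_CUBIC))
E
```

```text
rem rot [ 0.003  0.007 -0.021] shift cm [-0.05 -0.34 -6.04] F [  0.8 -10.6  14.6] pos [ 0.535  -0.0996  0.048 ] t 5.55 w 0.0
```

View pics/scene3.png

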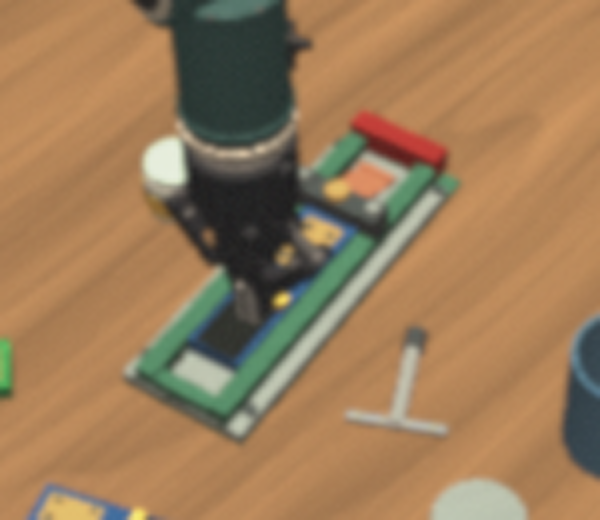

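arm_command(
  series=[
    [[0.002,0.007,-0.015,0.5,-0.5,-0.9,0],[0,0.006,-0.012,0.5,-0.5,-0.9,0],[0,0.006,-0.01,0.5,-0.5,-0.9,0],[0,0.006,-0.01,0.5,-0.5,-0.9,0]],
  ],
)

```text
time: 6.0
tool_pos: [0.5344, -0.084, 0.048]
tcp_rot: [1.082, 1.256, -1.081]
wrist_force: [-0.9, -14.2, 19.5]
width: 0.002
```

```bash
python3 - <<'E'
from h import *
M,w,dp=rem([.522,-.0405,.048])
E
```

```text
rem rot [ 0.009  0.02  -0.018] shift cm [-0.1 -0.5 -4.5] F [ -0.9 -14.2  19.5] pos [ 0.5344 -0.084   0.048 ] t 6.0 w 0.0
```

arm_command(
  series=[
    [[0.005,0.015,-0.012,0.5,-0.9,-0.9,0],[0.003,0.012,-0.012,0.5,-0.9,-0.9,0],[0,0.01,-0.01,0.5,-0.8,-0.9,0],[0,0.008,-0.01,0.5,-0.7,-0.9,0]],
  ],
)

```text
time: 6.4
tool_pos: [0.5295, -0.0685, 0.0482]
tcp_rot: [1.101, 1.247, -1.066]
wrist_force: [3.1, -11.4, 13.9]
width: -0.0
```

```bash
python3 - <<'E'
from h import *
M,w,dp=rem([.522,-.0405,.048])
E
```

```text
rem rot [ 0.005  0.012 -0.038] shift cm [-0.02 -0.29 -2.88] F [  3.1 -11.4  13.9] pos [ 0.5295 -0.0685  0.0482] t 6.4 w -0.0
```

arm_command(
  series=[
    [[0.003,0.008,-0.025,0.6,-0.6,-1.0,0],[0,0.008,-0.02,0.6,-0.6,-1.0,0],[0,0.008,-0.02,0.6,-0.6,-1.0,0],[0,0.008,-0.015,0.6,-0.6,-1.0,0]],
  ],
)

```text
time: 6.8
tool_pos: [0.5299, -0.0545, 0.048]
tcp_rot: [1.068, 1.257, -1.086]
wrist_force: [-1.0, -22.2, 23.3]
width: -0.002
```

```bash
python3 - <<'E'
from h import *
M,w,dp=rem([.522,-.0405,.048])
im,d,K,E=cam("scene")
cv2.imwrite(f"pics/scene4.png",cv2.resize(im[130:260,150:300],None,fx=4,fy=4,interpolation=cv2.INTER_CUBIC))
E
```

```text
rem rot [ 0.015  0.029 -0.01 ] shift cm [-0.04 -0.54 -1.51] F [ -1.  -22.2  23.3] pos [ 0.5299 -0.0545  0.048 ] t 6.8 w -0.0
```

View pics/scene4.png

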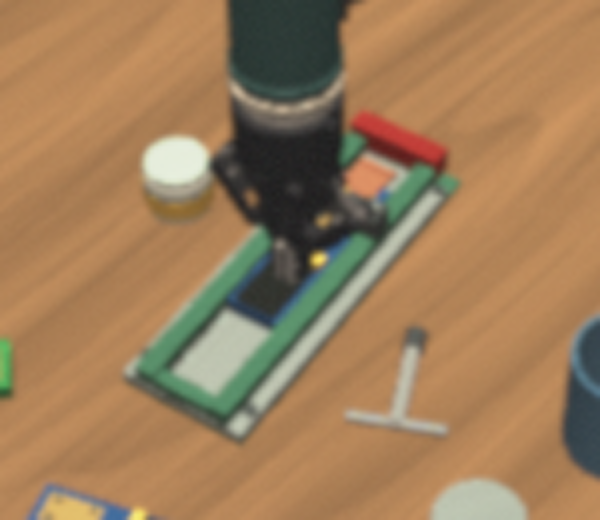

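arm_command(
  series=[
    [[0.01,0.02,-0.01,0.6,-0.9,-1.1,0],[0.006,0.018,-0.015,0.6,-0.9,-1.1,0],[0.004,0.015,-0.015,0.6,-0.9,-1.1,0],[0,0.012,-0.015,0.6,-0.9,-1.1,0]],
  ],
)

```text
time: 7.25
tool_pos: [0.5249, -0.0369, 0.0483]
tcp_rot: [1.097, 1.257, -1.076]
wrist_force: [7.0, -16.1, 14.8]
width: 0.003
```

```bash
python3 - <<'E'
from h import *
M,w,dp=rem([.522,-.0405,.048])
E
```

```text
rem rot [ 0.004  0.01  -0.025] shift cm [ 0.02 -0.34  0.31] F [  7.  -16.1  14.8] pos [ 0.5249 -0.0369  0.0483] t 7.25 w 0.0
```

arm_command(
  series=[
    [[0.003,0.008,-0.02,0.6,-0.6,-1.0,0],[0,0.008,-0.018,0.6,-0.6,-1.0,0],[0,0.008,-0.015,0.6,-0.6,-0.9,0]],
  ],
)

```text
time: 7.55
tool_pos: [0.5255, -0.0266, 0.048]
tcp_rot: [1.078, 1.261, -1.085]
wrist_force: [-2.2, -23.2, 26.2]
width: 0.0
```

```bash
python3 - <<'E'
from h import *
M,w,dp=rem([.522,-.0405,.048])
im,d,K,E=cam("scene")
cv2.imwrite(f"pics/scene5.png",cv2.resize(im[130:260,150:300],None,fx=4,fy=4,interpolation=cv2.INTER_CUBIC))
E
```

```text
rem rot [ 0.01   0.02  -0.011] shift cm [ 0.02 -0.57  1.31] F [ -2.2 -23.2  26.2] pos [ 0.5255 -0.0266  0.048 ] t 7.55 w 0.0
```

View pics/scene5.png

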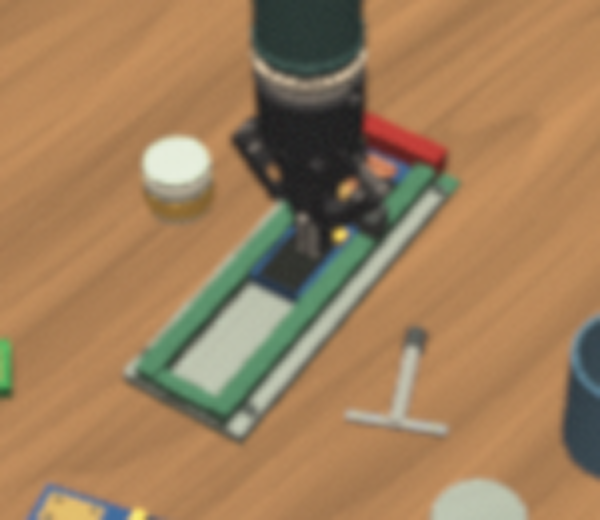

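arm_command(
  series=[
    [[0.006,0.015,-0.01,0.5,-0.8,-0.9,0],[0.004,0.012,-0.01,0.5,-0.8,-0.9,0]],
  ],
)

```text
time: 7.8
tool_pos: [0.5225, -0.02, 0.0481]
tcp_rot: [1.092, 1.258, -1.079]
wrist_force: [9.1, -30.8, 8.6]
width: -0.001
```

```bash
python3 - <<'E'
from h import *
M,w,dp=rem([.522,-.0405,.048])
E
```

```text
rem rot [ 0.005  0.012 -0.02 ] shift cm [ 0.02 -0.38  2.02] F [  9.1 -30.8   8.6] pos [ 0.5225 -0.02    0.0481] t 7.8 w -0.0
```

arm_command(
  series=[
    [[0.003,0.008,-0.012,0.6,-0.4,-0.7,0],[0,0.005,-0.01,0.6,-0.4,-0.7,0]],
  ],
)

```text
time: 8.0
tool_pos: [0.5229, -0.0198, 0.048]
tcp_rot: [1.076, 1.257, -1.085]
wrist_force: [-7.8, -24.1, 34.5]
width: -0.005
```

```bash
python3 - <<'E'
from h import *
M,w,dp=rem([.522,-.0405,.048])
im,d,K,E=cam("scene")
cv2.imwrite(f"pics/scene6.png",cv2.resize(im[130:260,150:300],None,fx=4,fy=4,interpolation=cv2.INTER_CUBIC))
P=world(d,K,E); e=np.array([-.1564,.9877]);n=np.array([.9877,.1564])
q=P[...,:2]-[.522,-.0405]; a=q@e;l=q@n
for x in range(-130,-20,8):
    m=(abs(a-x/1000)<.004)&(abs(l)<.012); print(x,m.sum(),np.median(P[m][:,2]).round(4))
E
```

```text
rem rot [ 0.01   0.024 -0.013] shift cm [ 0.04 -0.43  2.03] F [ -7.8 -24.1  34.5] pos [ 0.5229 -0.0198  0.048 ] t 8.0 w -0.01
-130 15 0.0207
-122 17 0.0199
-114 22 0.02
-106 19 0.0208
-98 18 0.0206
-90 18 0.0213
-82 18 0.0196
-74 18 0.0207
-66 18 0.0209
-58 16 0.0211
-50 21 0.0198
-42 126 0.3722
-34 119 0.3968
-26 77 0.4087
```

View pics/scene6.png

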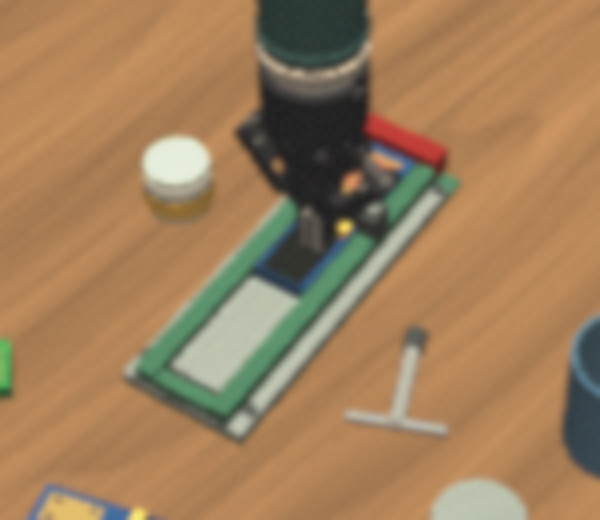

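The push stalled with about 24 N forward and no further motion, and the lifter has popped up to 20 mm. I'll unload, then go straight up.

arm_command(
  series=[
    [[0,0,0,0,0,0,0],[0,0,0,-0.3,0,0.05,0],[0,0,0,-0.6,0,0.1,0],[0,0,0,-1.0,0,0,0],[0,0,0,-2.0,0,0,0],[0,0,0,-3,0,0,0],[0,0,0,-4,0,0,0],[0,0,0,-4,0,0,0]],
  ],
)

```text
time: 8.85
tool_pos: [0.514, -0.0171, 0.1957]
tcp_rot: [1.069, 1.272, -1.096]
wrist_force: [0.9, -1.3, 0.0]
width: 0.002
```

arm_command(
  series=[
    [[0,0,0,-2,0,4,0],[0,0,0,0,0,5,0],[0,0,0,0,0,5,0],[0,0,0,0,0,5,0],[0,0,0,0,0,5,0],[0,0,0,0,0,5,0],[0,0,0,0,0,0,0]],
  ],
)

```text
time: 9.55
tool_pos: [0.5692, -0.3039, 0.2325]
tcp_rot: [1.066, 1.267, -1.076]
wrist_force: [0.4, 0.8, 0.5]
width: -0.001
```

```bash
python3 - <<'E'
from h import *
M,w,dp=rem([.522,-.0405,.048])
im,d,K,E=cam("scene")
cv2.imwrite(f"pics/scene7.png",cv2.resize(im[130:260,150:300],None,fx=4,fy=4,interpolation=cv2.INTER_CUBIC))
im2,d2,K2,E2=cam("top")
cv2.imwrite(f"pics/top7.png",cv2.resize(im2[150:290,200:400],None,fx=4,fy=4,interpolation=cv2.INTER_CUBIC))
e=np.array([-.1564,.9877]);n=np.array([.9877,.1564])
for D,k,EE in((d,K,E),(d2,K2,E2)):
  P=world(D,k,EE);q=P[...,:2]-[.522,-.0405]; a=q@e;l=q@n
  print([(x,np.median(P[(abs(a-x/1000)<.004)&(abs(l)<.012)][:,2]*1000).round(1)) for x in range(-130,125,8)])
E
```

```text
rem rot [ 0.024  0.021 -0.01 ] shift cm [ 17.89  -0.08 -27.14] F [0.4 0.8 0.5] pos [ 0.5692 -0.3039  0.2325] t 9.55 w -0.0
[(-130, np.float64(19.2)), (-122, np.float64(20.5)), (-114, np.float64(20.9)), (-106, np.float64(20.2)), (-98, np.float64(20.2)), (-90, np.float64(20.3)), (-82, np.float64(21.0)), (-74, np.float64(21.7)), (-66, np.float64(20.9)), (-58, np.float64(20.9)), (-50, np.float64(21.0)), (-42, np.float64(21.5)), (-34, np.float64(20.5)), (-26, np.float64(21.0)), (-18, np.float64(26.4)), (-10, np.float64(28.1)), (-2, np.float64(26.7)), (6, np.float64(27.0)), (14, np.float64(26.3)), (22, np.float64(28.3)), (30, np.float64(31.0)), (38, np.float64(38.2)), (46, np.float64(49.9)), (54, np.float64(49.3)), (62, np.float64(48.4)), (70, np.float64(34.1)), (78, np.float64(34.1)), (86, np.float64(33.0)), (94, np.float64(31.1)), (102, np.float64(30.5)), (110, np.float64(30.8)), (118, np.float64(27.5))]
[(-130, np.float64(17.1)), (-122, np.float64(22.1)), (-114, np.float64(21.4)), (-106, np.float64(21.2)), (-98, np.float64(21.2)), (-90, np.float64(21.8)), (-82, np.float64(22.1)), (-74, np.float64(20.9)), (-66, np.float64(22.0)), (-58, np.float64(22.1)), (-50, np.float64(21.5)), (-42, np.float64(19.9)), (-34, np.float64(21.2)), (-26, np.float64(15.8)), (-18, np.float64(28.4)), (-10, np.float64(27.9)), (-2, np.float64(28.3)), (6, np.float64(27.4)), (14, np.float64(27.3)), (22, np.float64(28.7)), (30, np.float64(27.8)), (38, np.float64(37.4)), (46, np.float64(48.4)), (54, np.float64(51.6)), (62, np.float64(44.8)), (70, np.float64(35.7)), (78, np.float64(34.8)), (86, np.float64(34.2)), (94, np.float64(32.5)), (102, np.float64(30.9)), (110, np.float64(32.4)), (118, np.float64(27.4))]
```

View pics/scene7.png

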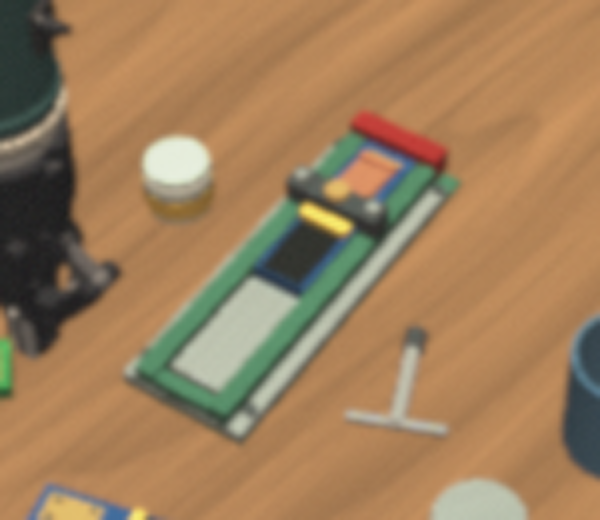

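View pics/top7.png

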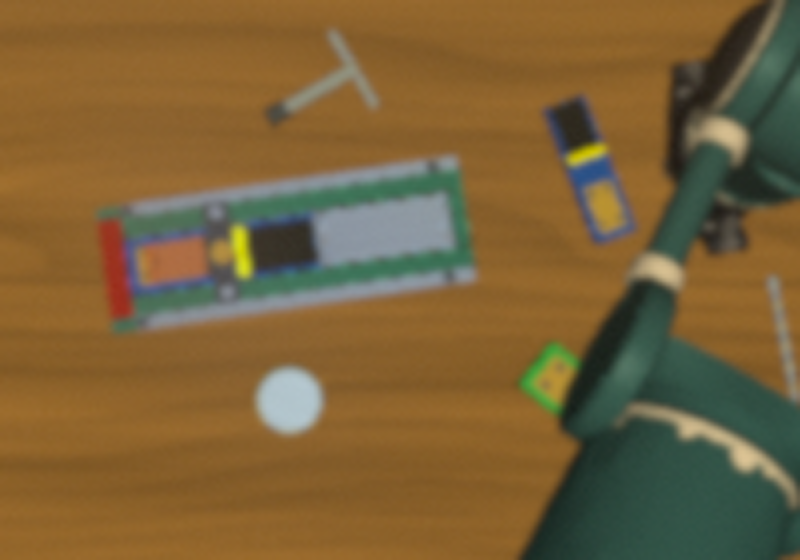

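Both views show the carrier home: its nose is at the red stop (top crop ~128,262), the rib is at the bridge (242,250) and the lifter is up behind the tail. The bystanders haven't moved and the arm is clear, so I'm handing in.

```bash
python3 -c "
from workcell import bot
print(bot.finish_job())"
```

```text
the job is handed in; nothing more can be done
None
```

The carrier is home against the red end stop, the lifter plate has popped up behind it, and the job is handed in at about 9.7 s. With the gripper shut, I pressed the fingertips on the black pad until the carrier lay flat. I then slid it, still pressed, under the bridge and leaf spring until it stalled at the stop, lifted straight off and backed away.

**Last checks:**
- **Lifter:** its top measures about 20–22 mm along its whole length, so it is up.
- **Carrier:** its top behind the bridge measures 26–28 mm, so it lies flat on the bed. Its nose is at the red stop in both camera views.
- **Surroundings:** the tin, the chuck key and the small blue look-alike are where they were in the last pictures. Those crops did not cover the oil, mug, jar or wrench. The green look-alike was partly hidden by the arm.
- **Robot:** it touches nothing; the wrist force is about 1 N.

**What was less than ideal:**
- Between checks, the downward press swung from about 9 to 35 N. It was lowest, near 9 N, just before the slide began and again as the nose reached the stop. The fingertip height stayed at about 26 mm throughout, so the carrier stayed down.
- The fingertips ran up to about 5 mm off the centreline.
- The fingertips stopped about 6 mm further along than I had estimated. I put this down to my estimate of finger size or position, since the pictures show the carrier at the stop.

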